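# Reset the tripped sign power unit

### The job

The sign power unit, the longer grey box with the black sliding shutter on top, has tripped. With the fingertips only, push its shutter fully open, reach down into the well and press the round reset key fully home, then push the shutter shut again and move clear. Do not lift the unit or shove it out of its place, do not press the dimmer's square key, and leave everything else where it stands.

Things in the scene. Friction and masses are not known exactly. Their poses are not given: they have to be found in the camera images.
- unit: Sign power unit: a loose grey box, 0.95 kg, 180 (its x) x 110 (its y) x 55 high, long vents in its sides, standing free on the bench. Origin at the centre of its underside. Its top has a square well, 46 x 46, centred at x = -40, y = 0 and sunk to 20 above the bench, with the round reset key inside. The well is hidden at first under a black sliding shutter that runs along the unit's x between two aluminium rails (rails: 94 apart, their tops 63 above the bench).
- shutter (a joint): How far the shutter has slid, in m: 0 = closed (well covered), 0.082 = fully open (well uncovered, end stop). It grows as the shutter slides along the unit's +x. Friction about 1.5 N; it stays where it is left. At the start it is shut, within 10 mm, and stands over the unit's -x half; open, it stands over the +x half.
- shutter_center (a point): Centre of the shutter's upper face. The shutter is a black slab 90 x 90 and 12 thick, its upper face 68 and its underside 56 above the bench, with a few ribs 1 high on top: too wide to pinch, it is pushed with the fingertips against its end face (45 to either side of this point along the unit's x).
- reset_key (a joint): How far the reset key is pressed, in m: 0 = up, 0.006 = fully down. A spring pushes it back: 1.5 N to start it, 5 N fully down.
- reset_key_top (a point): Centre of the top of the round white reset key (28 across) at the bottom of the unit's well: 39 above the bench when up, so 16 below the well's mouth.
- dimmer: Dimmer box: a loose grey box 110 x 110 x 55 high, 0.7 kg, with a like well (46 x 46) in the middle of its top, always open, and a square white key (26 x 26) inside. Origin at the centre of its underside. To be left alone. The power unit and the dimmer may stand either way round, left and right of the middle of the bench.
- dimmer_key (a joint): How far the dimmer's square key is pressed, in m: 0 = up, 0.006 = down. To be left at 0.
- tape_roll: Bystander, loose: roll of tape lying flat, a ring 90 across and 25 high (mm); origin at the middle of its underside.
- screw_jar: Bystander, loose: small clear jar with lid, 36 across, 60 high (mm); origin at the middle of its underside.
- squeegee: Bystander, loose: black rubber squeegee block 100 x 30 x 14, lying flat (mm); origin at the middle of its underside.
- driver: Bystander, loose: screwdriver 180 mm long, lying; origin under it.
- pencil_cup: Bystander, loose: open cup, 70 across, 90 high (mm); origin at the middle of its underside.
- drill: Bystander, loose: cordless drill standing on its battery, about 190 high (mm); origin at the middle of its underside.
- cork_block: Bystander, loose: cork disc 60 across, 30 high (mm); origin at the middle of its underside.
Mind the look-alikes: they are no part of the job. What is shaped like the unit but green or turquoise is not meant.

How it is judged:
On the way, in this order (a step that is already met when the one before it is completed fails the run):
1. the shutter is open (slid 70 mm or more) (value of joint shutter above 0.07 m), for 0.2 s.
2. the round reset key is pressed home (4.5 of its 6 mm or more) by the fingers, with the shutter open (value of joint reset_key above 0.0045 m and value of joint shutter above 0.06 m and contact force between the fingers and reset_key above 1 N), for 0.15 s.
At the end, for the whole second after the job is handed in: The shutter is shut to within 8 mm, the reset key is up again, the dimmer's key is up, the unit and the dimmer stand within 30 mm and the bystanders within 40 mm of where they began, at rest (value of joint shutter below 0.008 m and value of joint reset_key below 0.0015 m and value of joint dimmer_key below 0.001 m and distance of each of unit, dimmer from where it was at the start of the episode below 0.03 m and angle between unit's own z axis and vertical below 0.05 rad and linear speed of unit below 0.01 m/s and distance of each of tape_roll, screw_jar, squeegee, driver, pencil_cup, drill, cork_block from where it was at the start of the episode below 0.04 m); the robot touches nothing.
It fails at once if the dimmer's square key is pressed (value of joint dimmer_key above 0.002 m).
It fails at once if the power unit is shoved more than 30 mm from its place (distance of unit from where it was at the start of the episode above 0.03 m).
It fails at once if the power unit is lifted or tipped (height (world z) of unit above 0.012 m or angle between unit's own z axis and vertical above 0.15 rad).
It fails at once if the dimmer is lifted or shoved more than 30 mm (distance of dimmer from where it was at the start of the episode above 0.03 m or height (world z) of dimmer above 0.012 m).
It fails at once if a bystander is lifted or moved more than 40 mm (distance of any of tape_roll, screw_jar, squeegee, driver, pencil_cup, drill, cork_block from where it was at the start of the episode above 0.04 m or height (world z) of any of tape_roll, screw_jar, squeegee, driver, pencil_cup, drill, cork_block above 0.03 m).
It also fails if it takes over 59 s, if anything falls off the work surface, if the arm or the gripper's body presses on something with over 40 N, if the wrist force passes 120 N, or if a joint passes its speed limit or range.

### The arm

A 6-joint arm with a two-finger parallel gripper is mounted at the origin on the work surface. World frame = base frame: x ahead of the robot, y to its left, z up, the work surface at z = 0. Lengths are in m, angles in rad, forces in N, time in s.
With the tool pointing down it reaches from about 0.35 to 0.975 m from the base axis. Payload 17.4 kg.
Tool frame: the origin (TCP) lies where the fingers leave the gripper's body, on its centre line; the fingertips stand 73 mm ahead of it and the grasp point (between the pads) lies 54 mm ahead of it; y points along the fingers, x is the direction in which the jaws open and shut, and the axes are right-handed (so a half turn about y gives the same grasp; the last joint's range is limited). The gripper opens to 85 mm and grips with 20 to 120 N. Pads are 22 mm wide; open, the fingers measure 114 mm over their backs; the gripper's body (76 mm by 85 mm) begins 54 mm behind the grasp point. The pads swing forward as they close: fully open they stand 13 mm farther back than shut.
Start: joints at [-1.172, 0.116, 1.442, -0, 1.584, -0.038], TCP at [0.286, -0.612, 0.304] pointing down, gripper open.
Joint ranges: [-2.83, 2.83], [-0.83, 2.19], [0.07, 2.5], [-1.14, 4.28], [0.01, 3], [-2.97, 2.97]. Speed limits (rad/s): [1.89, 1.89, 2.22, 3.14, 3.14, 3.14].

### API

Orientations are given as a 3x3 rotation matrix whose columns are the frame's x, y, z axes.
In Python, from cell import manip, viewer gives the robot as it stands.
- The arm moves only by the tool send_rows, never from a script. Its argument "plan" is a list of rows, each a list of 3 entries, a list of its own where there are three numbers: the closure, from -1 (fully open) to 1 (shut), then the shift along the tool's x, y, z in units of 25 mm (1.0 is 25 mm), then the turn about the tool's y in units of 5 degrees (1.0 is 5 degrees). In form: [[jaw, [x, y, z], turn], ...]. A call has 1 to 10 rows; each row shifts and turns the commanded pose from where the row before left it, along the tool's axes as they then stand; what a row does not reach is not made up. A row lasts 1/12 s, in which the tool goes at most 41.7 mm and 7.16 degrees, less where a joint would pass 70% of its speed; a pose out of reach is approached as far as the arm can. A call is refused whole if a number of a shift passes 1 or a number of a turn 1, either way. A call with a gripper value outside its range is refused whole. The fingers move at their own pace and stop on an object; "grip_force" is the grip in N (left out, the last holds). Time passes only in rows, so rows that do not move let the fingers close. It gives the time, the measured TCP pose, the force and the opening at its end, in the units of the state.
- manip.observe(): the state, without advancing time (a new reading comes with each control period).
- viewer.grab_frame(name): name is "side" or "top" or "wrist"; returns a dict with "frame" (420x560x3 uint8, red, green, blue), "fx", "fy", "cx", "cy" (pixels), "T" (4x4, takes a point from camera to world coordinates). Camera axes: x right, y down, z forward; pixel columns grow to the right and rows downward; lengths in m; the calibration is good to about 2 mm. A picture is of the moment at which its call begins. There is no depth.
- manip.job_done(): hands the job in, once; it reports no verdict.
The state is a dict: "time": time; "q": joint angles; "qvel": joint speeds; "joint_torque": joint torques, N m; "position": TCP position; "tool_rot": TCP orientation; "contact_force": force on the tool from outside, world axes, zero at the start; "moment": the same for the moment, N m; "grip_width": opening from 0.0 (shut) to 1.0 (fully open).
Only numpy, scipy, OpenCV 4.12 (cv2) and the standard library are available. Lean on these libraries where they do the work, as an engineer would, in place of code of your own. Each camera call takes 0.05 s, during which the arm holds its last target.

## Working session

There is one attempt and no reset: what is moved stays moved. The work goes in short steps, Python scripts to look and compute and a tool call to move; the robot and the scene stay as the last step left them, time stands still between calls to the robot, and variables do not carry over. Pictures are saved under pics/ and viewed, and the job is handed in when it is done.

Besides the shell and the picture viewer there is one more tool, called by a JSON object that holds its "fn" and its "kwargs". send_rows: Moves the arm, as the interface text tells. Its arguments: {"type":"object","properties":{"plan":{"type":"array"},"grip_force":{"type":"number"}},"required":["plan"]}

```bash
mkdir -p pics; python3 - <<'E'
from cell import manip, viewer
import cv2
for n in ["top","side","wrist"]:
    f=viewer.grab_frame(n); cv2.imwrite(f"pics/{n}0.png",f["frame"][:,:,::-1]); print(n,f["fx"],f["cx"],f["cy"]); print(f["T"].round(4).tolist())
s=manip.observe(); print(s)
E
```

```text
top 415.56775030281636 278.0932109444769 214.94211829328222
[[-0.1044, -0.9732, 0.2047, 0.3159], [-0.9945, 0.1024, -0.0204, -0.0715], [-0.0011, -0.2057, -0.9786, 1.019], [0.0, 0.0, 0.0, 1.0]]
side 529.2496149059975 284.5318022258724 213.10844503369717
[[-0.9964, -0.0589, 0.0607, 0.4166], [-0.0846, 0.6791, -0.7291, 1.0041], [0.0018, -0.7316, -0.6817, 1.0967], [0.0, 0.0, 0.0, 1.0]]
wrist 344.7361751025718 281.0463796530129 214.11800960895678
[[0.4226, -0.8581, -0.2916, 0.3606], [-0.9063, -0.4001, -0.136, -0.5774], [0.0, 0.3218, -0.9468, 0.3737], [0.0, 0.0, 0.0, 1.0]]
{'time': 0.15, 'q': array([-1.17180665e+00,  1.16384217e-01,  1.44208788e+00,  1.49040780e-06,
        1.58400843e+00, -3.77575236e-02]), 'qvel': array([-0.00032568, -0.00282507, -0.00138553, -0.00021498,  0.00074214,
       -0.0003384 ]), 'joint_torque': array([ 1.93714863e-03, -7.32511497e+01, -6.32847762e+01, -4.51166784e-05,
        4.96665700e-03,  1.54537827e-05]), 'position': array([ 0.28551066, -0.61156293,  0.30334092]), 'tool_rot': array([[ 4.22994110e-01, -3.43552846e-04,  9.06132366e-01],
       [-9.06131997e-01,  8.18709338e-04,  4.22994248e-01],
       [-8.87179907e-04, -9.99999606e-01,  3.50050014e-05]]), 'contact_force': array([-0.03467899,  0.06673644,  0.09002485]), 'moment': array([ 0.04210433, -0.03112525,  0.00924627]), 'grip_width': 1.0017136641027473}
```

View pics/top0.png

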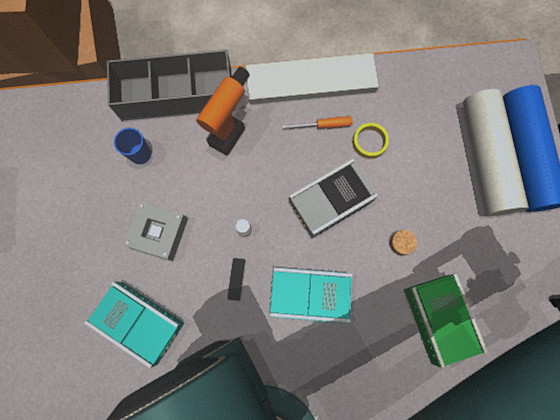

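View pics/side0.png

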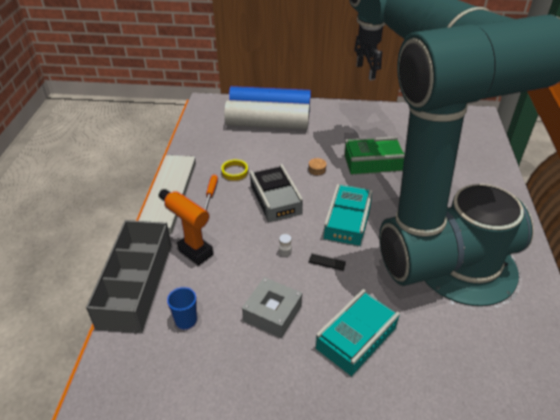

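```bash
python3 - <<'E'
import cv2
a=cv2.imread("pics/top0.png")[150:245,275:395]; cv2.imwrite("pics/cropt.png",cv2.resize(a,None,fx=6,fy=6,interpolation=cv2.INTER_CUBIC))
a=cv2.imread("pics/side0.png")[155:230,230:320]; cv2.imwrite("pics/crops.png",cv2.resize(a,None,fx=7,fy=7,interpolation=cv2.INTER_CUBIC))
E
```

```text
(no output)
```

View pics/cropt.png

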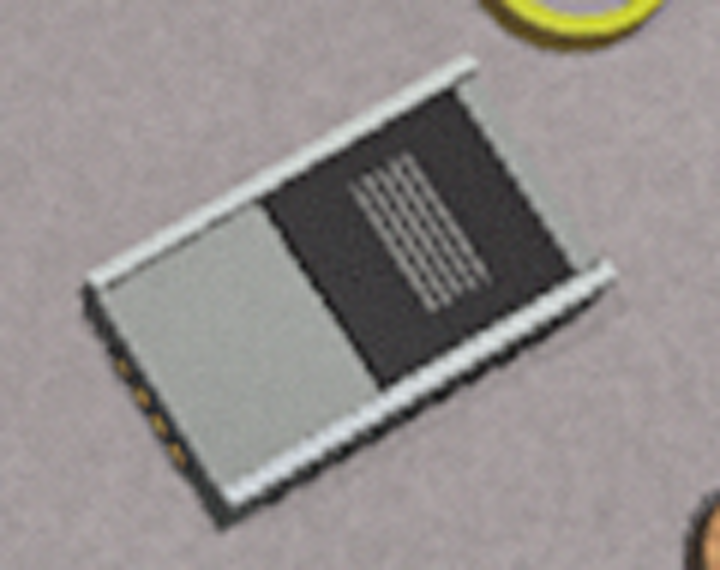

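View pics/crops.png

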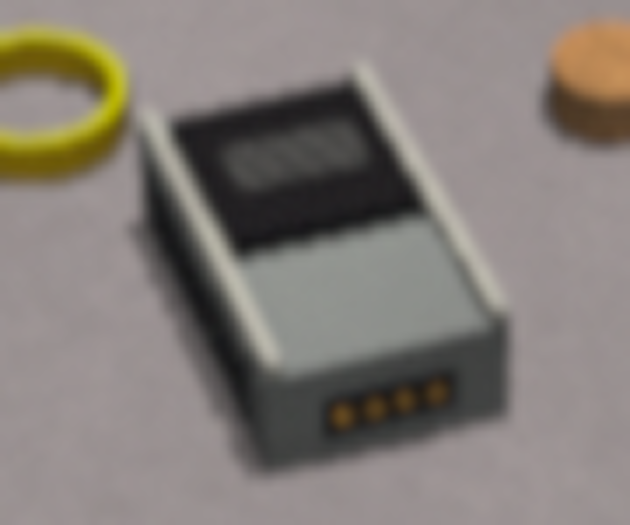

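Candidates in the top view are the grey/black box (333,198), teal boxes (312,294) and (134,322), a green box (445,320) and the square grey dimmer (156,231). Only (333,198) is long and grey with a black shutter, and both crops confirm it. Its shutter stands at the right end in the top view, so that end is the unit's -x.

```bash
cat > h.py <<'E'
import numpy as np, cv2
from cell import manip, viewer
def ray(f,uv,z):
    T=np.array(f["T"]); d=np.array([(uv[0]-f["cx"])/f["fx"],(uv[1]-f["cy"])/f["fy"],1.]); d=T[:3,:3]@d
    return (T[:3,3]+d*(z-T[2,3])/d[2])[:2]
def proj(f,p):
    T=np.array(f["T"]); c=T[:3,:3].T@(np.array(p)-T[:3,3]); return np.array([c[0]/c[2]*f["fx"]+f["cx"],c[1]/c[2]*f["fy"]+f["cy"]])
E
python3 - <<'E'
from h import *
np.set_printoptions(precision=4,suppress=True)
f=viewer.grab_frame("top")
g=f["frame"].max(2); m=(g<75).astype(np.uint8); m[:150]=0;m[245:]=0;m[:,:275]=0;m[:,395:]=0
# shutter
m=cv2.morphologyEx(m,cv2.MORPH_CLOSE,np.ones((9,9)))
c=max(cv2.findContours(m,0,2)[0],key=cv2.contourArea); r=cv2.minAreaRect(c); print(r)
o=lambda u,v:(u/6+275-.4,v/6+150-.4)
R=[ray(f,o(*p),.063) for p in [(473,60),(612,266),(90,278),(230,498)]]
R=np.array(R); print(R, R.mean(0)); print([np.linalg.norm(R[a]-R[b]) for a,b in[(0,1),(2,3),(0,2),(1,3)]])
ax=(R[2]+R[3]-R[0]-R[1]);ax/=np.linalg.norm(ax);print("ax",ax,np.degrees(np.arctan2(ax[1],ax[0])))
S=np.array([ray(f,o(*p),.068) for p in [(455,90),(577,268),(262,203),(382,388)]]);print(S,S.mean(0),(S-R.mean(0))@ax)
s=viewer.grab_frame("side"); o=lambda u,v:(u/7+230-.4,v/7+155-.4)
Q=np.array([ray(s,o(*p),.063) for p in [(148,112),(360,68),(275,365),(500,312)]]);print(Q,Q.mean(0))
print([np.linalg.norm(Q[a]-Q[b]) for a,b in[(0,1),(2,3),(0,2),(1,3)]])
ax=(Q[2]+Q[3]-Q[0]-Q[1]);print(np.degrees(np.arctan2(ax[1],ax[0])))
print(ray(f,(243,228),.06),"jar",ray(f,(235,140),.02),"drill batt", ray(f,(404,242),.03),"cork",ray(f,(371,140),.025),"tape")
E
```

```text
((330.4558410644531, 199.9264678955078), (45.96162033081055, 72.88690185546875), 59.036251068115234)
[[ 0.6329 -0.2869]
 [ 0.5422 -0.3295]
 [ 0.5589 -0.1234]
 [ 0.4656 -0.1678]] [ 0.5499 -0.2269]
[np.float64(0.10020352978682483), np.float64(0.10330789330898969), np.float64(0.17942386948044253), np.float64(0.1789034176377808)]
ax [-0.4199  0.9076] 114.83016043840917
[[ 0.6195 -0.2769]
 [ 0.5416 -0.3143]
 [ 0.581  -0.1943]
 [ 0.5018 -0.2315]] [ 0.5609 -0.2542] [-0.0745 -0.0759  0.0166  0.0161]
[[ 0.6306 -0.2871]
 [ 0.5389 -0.3273]
 [ 0.5561 -0.1245]
 [ 0.4652 -0.1657]] [ 0.5477 -0.2262]
[np.float64(0.10013256871815229), np.float64(0.09979408137380137), np.float64(0.17880734219390346), np.float64(0.17755857853364304)]
114.57822102654688
[ 0.4941 -0.0065] jar [ 0.7309 -0.0033] drill batt [ 0.4253 -0.3855] cork [ 0.6926 -0.3473] tape
```

The unit centre is about (0.549,-0.2265), with its +x at a heading of about 114.7°. The top and side views agree to 2 mm. The shutter has slid about 9 mm. I'll turn the tool so its z lies along the unit's +x, with the fingers shut.

{"fn": "send_rows", "kwargs": {"plan": [[1,[0,0,0],-1],[1,[0,0,0],-1],[1,[0,0,0],-1],[1,[0,0,0],-1],[1,[0,0,0],-1],[1,[0,0,0],-1],[1,[0,0,0],-1],[1,[0,0,0],-1],[1,[0,0,0],-1],[1,[0,0,0],-1]], "grip_force": 40}}

```text
time: 1.08
position: [0.2855, -0.6116, 0.3038]
tool_rot: [[0.967, -0.0, 0.254], [-0.254, 0.0, 0.967], [-0.0, -1.0, 0.0]]
contact_force: [0.3, -0.1, 0.3]
grip_width: 0.001
```

{"fn": "send_rows", "kwargs": {"plan": [[1,[0,0,0],-1],[1,[0,0,0],-1],[1,[0,0,0],-1],[1,[0,0,0],-1],[1,[0,0,0],-1],[1,[0,0,0],-1],[1,[0,0,0],-1],[1,[0,0,0],-0.94],[1,[0,0,0],0]]}}

```text
time: 1.83
position: [0.2855, -0.6116, 0.3038]
tool_rot: [[0.907, -0.0, -0.422], [0.422, 0.0, 0.907], [0.0, -1.0, 0.0]]
contact_force: [0.4, 0.0, -0.7]
grip_width: 0.002
```

```bash
cat >> h.py <<'E'
C=np.array([.5488,-.2265]); H=np.radians(114.7); U=np.array([np.cos(H),np.sin(H)]); V=np.array([-U[1],U[0]])
def loc():
    s=manip.observe(); R=s["tool_rot"]; p=s["position"]; d=p[:2]-C
    print("t",round(s["time"],2),"local",(d@U).round(4),(d@V).round(4),"tipz",round(p[2]-.073,4),"F",s["contact_force"].round(2),"w",round(s["grip_width"],3),"zhead",np.degrees(np.arctan2(R[1,2],R[0,2])).round(2))
    return s,R,p
def go(lx,ly,tipz):
    s,R,p=loc(); t=np.r_[C+lx*U+ly*V,tipz+.073]; print("units",(R.T@(t-p)/.025).round(2))
E
python3 -c "
from h import *
go(-.11,0,.13)"
```

```text
t 1.83 local -0.2399 0.4001 tipz 0.2308 F [ 0.45  0.   -0.71] w 0.002 zhead 114.96
units [16.03  4.03  5.12]
```

{"fn": "send_rows", "kwargs": {"plan": [[1,[1,0,0.3],0],[1,[1,0,0.3],0],[1,[1,0,0.3],0],[1,[1,0,0.3],0],[1,[1,0,0.3],0],[1,[1,0,0.3],0],[1,[1,0,0.3],0],[1,[1,0,0.3],0],[1,[1,0,0.3],0],[1,[1,0,0.3],0]]}}

```text
time: 2.67
position: [0.4821, -0.438, 0.3039]
tool_rot: [[0.91, 0.0, -0.415], [0.415, -0.0, 0.91], [0.0, -1.0, -0.0]]
contact_force: [0.1, 0.4, -0.6]
grip_width: 0.001
```

{"fn": "send_rows", "kwargs": {"plan": [[1,[1,0.5,0.4],0],[1,[1,0.5,0.4],0],[1,[1,0.5,0.4],0],[1,[1,0.5,0.4],0],[1,[1,0.5,0.4],0],[1,[1,0.5,0],0],[1,[0,0.5,0],0],[1,[0,0.5,0],0],[1,[0,0,0],0],[1,[0,0,0],0]]}}

```text
time: 3.5
position: [0.5959, -0.3312, 0.2033]
tool_rot: [[0.909, -0.001, -0.417], [0.417, 0.001, 0.909], [-0.001, -1.0, 0.001]]
contact_force: [-0.1, -0.1, 1.0]
grip_width: -0.006
```

```bash
python3 - <<'E'
from h import *
go(-.11,0,.0615)
for n in ["wrist","side"]:
    f=viewer.grab_frame(n); cv2.imwrite(f"pics/{n}1.png",f["frame"][:,:,::-1])
    if n=="side":
        a=f["frame"][80:230,200:350,::-1]; cv2.imwrite("pics/s1c.png",cv2.resize(a,None,fx=4,fy=4,interpolation=cv2.INTER_CUBIC))
E
```

```text
t 3.5 local -0.1148 0.001 tipz 0.1303 F [-0.07 -0.12  0.96] w -0.006 zhead 114.63
units [0.04 2.75 0.19]
```

View pics/wrist1.png

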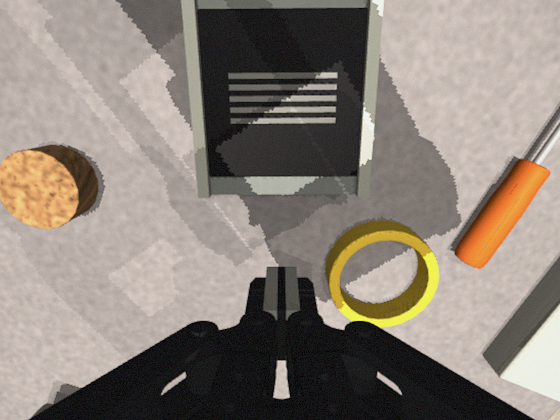

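View pics/s1c.png

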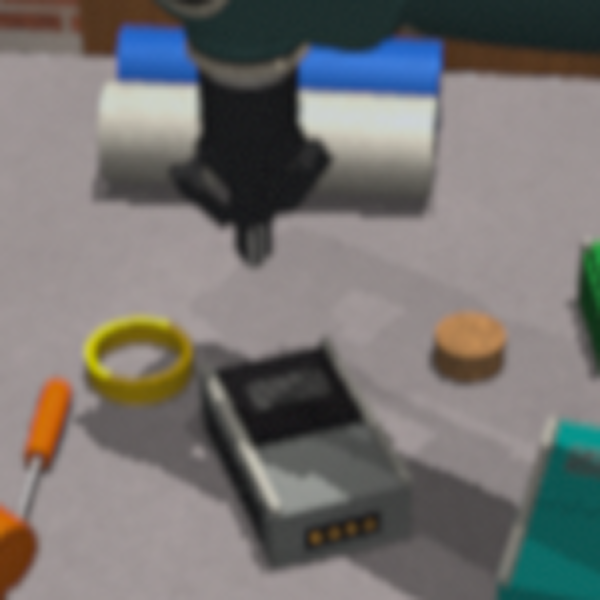

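{"fn": "send_rows", "kwargs": {"plan": [[1,[0,0.5,0],0],[1,[0,0.5,0],0],[1,[0,0.5,0],0],[1,[0,0.5,0],0],[1,[0,0.5,0],0],[1,[0,0.2,0],0],[1,[0,0,0],0],[1,[0,0,0],0]]}}

```text
time: 4.27
position: [0.5966, -0.3308, 0.1362]
tool_rot: [[0.908, -0.0, -0.418], [0.418, 0.0, 0.908], [-0.0, -1.0, 0.0]]
contact_force: [0.6, -0.7, 0.9]
grip_width: -0.001
```

```bash
python3 - <<'E'
from h import *
s,R,p=loc()
f=viewer.grab_frame("side")
x0,y0=225,110
a=f["frame"][y0:y0+100,x0:x0+100,::-1].copy(); a=cv2.resize(a,None,fx=6,fy=6,interpolation=cv2.INTER_CUBIC)
for dz,c in [(.06,(0,255,0)),(.073,(0,0,255)),(.086,(255,0,0))]:
    q=proj(f,[p[0],p[1],p[2]-dz]); cv2.circle(a,(int((q[0]-x0+.5)*6),int((q[1]-y0+.5)*6)),3,c,-1)
cv2.imwrite("pics/s2.png",a)
E
```

```text
t 4.27 local -0.1147 0.0001 tipz 0.0632 F [ 0.58 -0.75  0.9 ] w -0.001 zhead 114.73
```

View pics/s2.png

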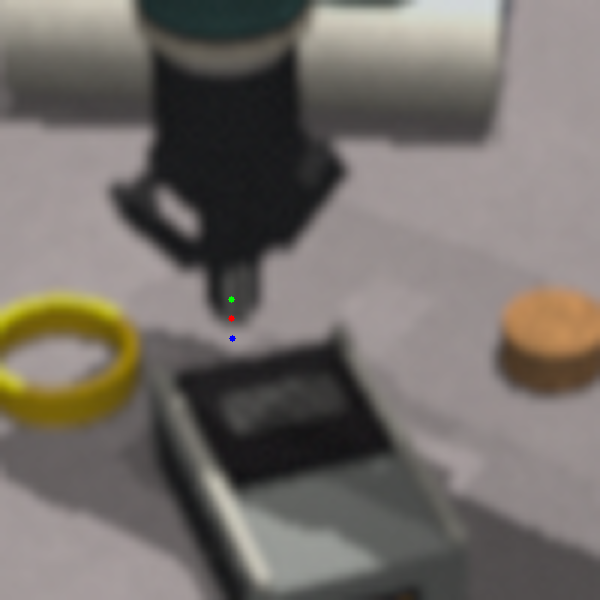

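The fingertips stand 73 mm ahead of the TCP when shut, and the tool is lined up with the shutter. Next I push it open.

{"fn": "send_rows", "kwargs": {"plan": [[1,[0,0.1,0],0],[1,[0,0,0.3],0],[1,[0,0,0.3],0],[1,[0,0,0.3],0],[1,[0,0,0.3],0],[1,[0,0,0.3],0],[1,[0,0,0],0]]}}

```text
time: 4.9
position: [0.5805, -0.2954, 0.1341]
tool_rot: [[0.908, 0.0, -0.419], [0.419, 0.0, 0.908], [0.0, -1.0, 0.0]]
contact_force: [0.0, 0.7, -0.3]
grip_width: 0.001
```

```bash
python3 - <<'E'
from h import *
loc()
E
```

```text
t 4.9 local -0.0758 0.0 tipz 0.0611 F [ 0.02  0.66 -0.26] w 0.001 zhead 114.77
```

{"fn": "send_rows", "kwargs": {"plan": [[1,[0,0,0.3],0],[1,[0,0,0.3],0],[1,[0,0,0.3],0],[1,[0,0,0.3],0],[1,[0,0,0.3],0],[1,[0,0,0.3],0],[1,[0,0,0.3],0],[1,[0,0,0],0]]}}

```text
time: 5.57
position: [0.5584, -0.2477, 0.1339]
tool_rot: [[0.908, -0.0, -0.419], [0.419, 0.0, 0.908], [-0.0, -1.0, 0.001]]
contact_force: [-0.3, 0.7, 0.1]
grip_width: 0.001
```

```bash
python3 - <<'E'
from h import *
loc()
for n,(x0,y0) in {"side":(215,130),"top":(275,140)}.items():
    f=viewer.grab_frame(n)
    a=f["frame"][y0:y0+110,x0:x0+120,::-1]; cv2.imwrite(f"pics/{n}3.png",cv2.resize(a,None,fx=5,fy=5,interpolation=cv2.INTER_CUBIC))
f=viewer.grab_frame("wrist");cv2.imwrite("pics/wrist3.png",f["frame"][:,:,::-1])
E
```

```text
t 5.57 local -0.0233 0.0001 tipz 0.0609 F [-0.32  0.66  0.08] w 0.001 zhead 114.76
```

View pics/side3.png

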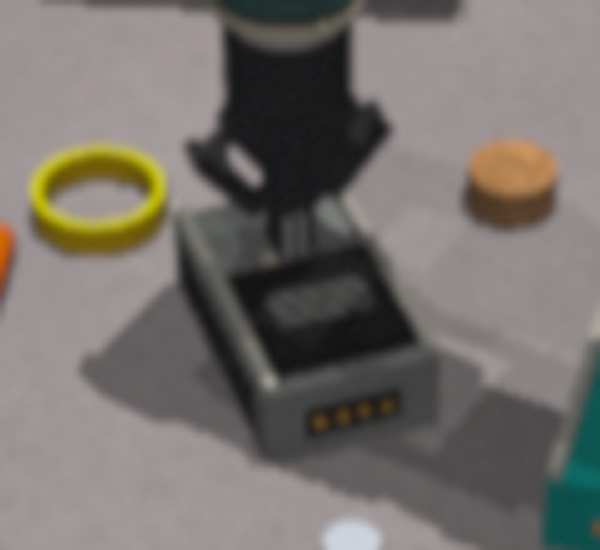

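View pics/wrist3.png

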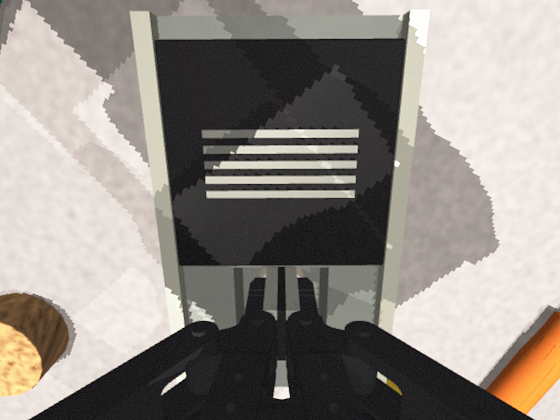

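{"fn": "send_rows", "kwargs": {"plan": [[1,[0,0,0.1],0],[1,[0,0,0.1],0],[1,[0,0,0.1],0],[1,[0,0,0],0],[1,[0,0,0],0],[1,[0,0,0],0]]}}

```text
time: 6.22
position: [0.5558, -0.2422, 0.1339]
tool_rot: [[0.908, -0.0, -0.418], [0.418, 0.0, 0.908], [-0.0, -1.0, 0.0]]
contact_force: [0.4, 0.1, -0.6]
grip_width: 0.003
```

```bash
python3 - <<'E'
from h import *
loc()
f=viewer.grab_frame("wrist");cv2.imwrite("pics/wrist4.png",f["frame"][:,:,::-1])
E
```

```text
t 6.22 local -0.0172 0.0002 tipz 0.0609 F [ 0.43  0.07 -0.56] w 0.003 zhead 114.73
```

View pics/wrist4.png

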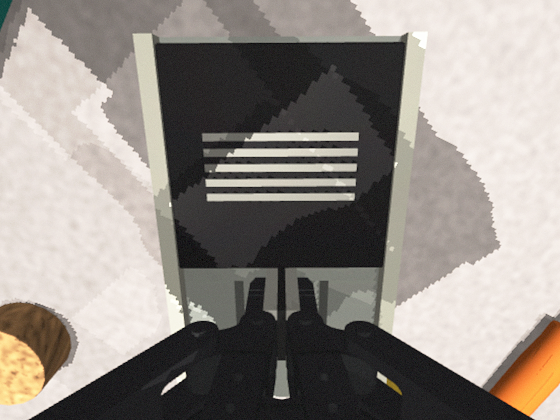

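```bash
python3 - <<'E'
from h import *
f=viewer.grab_frame("wrist")
L=lambda uv,z:((ray(f,uv,z)-C)@np.c_[U,V]).round(4)
print("far",L((280,43),.068),"near",L((280,267),.068),"rail ends",L((143,34),.063),L((417,32),.063))
E
```

```text
far [0.0828 0.0008] near [-0.0063  0.0009] rail ends [0.0865 0.0512] [ 0.0871 -0.0494]
```

{"fn": "send_rows", "kwargs": {"plan": [[1,[0,0,-0.2],0],[1,[0,-0.5,-0.5],0],[1,[0,-0.8,-1],0],[1,[0,-0.8,-1],0],[1,[0,0,-1],0],[1,[0,0,-0.3],0],[1,[0,0,0],0],[1,[0,0,0],0]]}}

```text
time: 6.98
position: [0.5973, -0.333, 0.1854]
tool_rot: [[0.909, -0.001, -0.418], [0.418, 0.001, 0.909], [-0.001, -1.0, 0.001]]
contact_force: [-0.3, 0.1, -0.1]
grip_width: 0.004
```

```bash
python3 - <<'E'
from h import *
loc()
f=viewer.grab_frame("wrist");cv2.imwrite("pics/wrist5.png",f["frame"][:,:,::-1])
E
```

```text
t 6.98 local -0.117 0.0004 tipz 0.1124 F [-0.27  0.07 -0.07] w 0.004 zhead 114.7
```

View pics/wrist5.png

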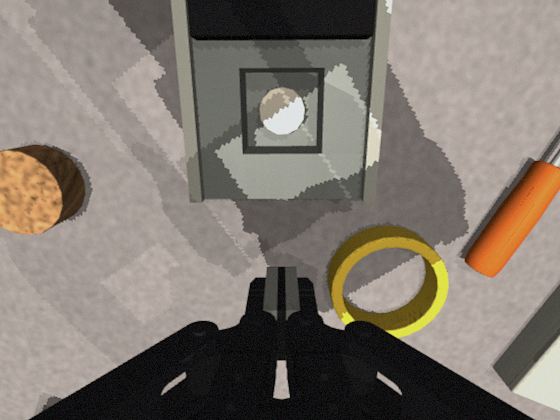

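The shutter is open. The well's mouth spans about (240-323, 68-154) in the wrist view, with the white key at about (283,111).

```bash
python3 - <<'E'
from h import *
f=viewer.grab_frame("wrist")
L=lambda uv,z:((ray(f,uv,z)-C)@np.c_[U,V]).round(4)
print("key",L((283,111),.039),"well",L((281.5,68),.055),L((282,154),.055),L((240,111),.055),L((323,111),.055))
print("shutter near",L((281,38),.068),"rails",L((196,202),.063),L((370,202),.063))
t=viewer.grab_frame("top")
a=t["frame"][150:245,275:395,::-1]; cv2.imwrite("pics/top5.png",cv2.resize(a,None,fx=6,fy=6,interpolation=cv2.INTER_CUBIC))
go(-.043,0,.075)
E
```

```text
key [-0.0426 -0.0005] well [-0.0198  0.0004] [-0.066   0.0001] [-0.042   0.0237] [-0.042  -0.0228]
shutter near [-0.0072  0.0007] rails [-0.0927  0.0504] [-0.0927 -0.0513]
t 7.13 local -0.1163 0.0001 tipz 0.113 F [ 0.66 -0.14 -0.1 ] w -0.003 zhead 114.76
units [0.01 1.52 2.93]
```

View pics/top5.png

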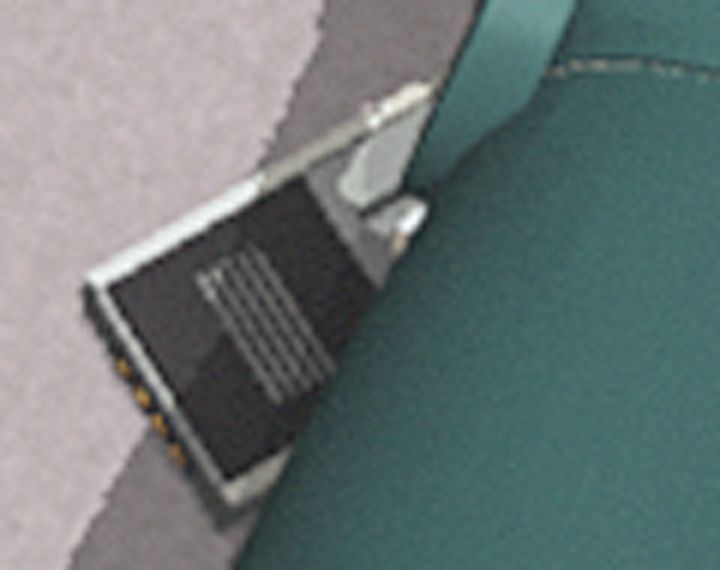

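{"fn": "send_rows", "kwargs": {"plan": [[1,[0,0,0.7],0],[1,[0,0,0.7],0],[1,[0,0,0.7],0],[1,[0,0,0.7],0],[1,[0,0.5,0.13],0],[1,[0,0.5,0],0],[1,[0,0.5,0],0],[1,[0,0,0],0],[1,[0,0,0],0]]}}

```text
time: 7.88
position: [0.5667, -0.2668, 0.1473]
tool_rot: [[0.908, -0.002, -0.418], [0.418, 0.001, 0.908], [-0.002, -1.0, 0.002]]
contact_force: [0.9, -0.6, 1.3]
grip_width: 0.0
```

```bash
python3 - <<'E'
from h import *
go(-.0427,0,.0425)
f=viewer.grab_frame("wrist");cv2.imwrite("pics/wrist6.png",f["frame"][:,:,::-1])
E
```

```text
t 7.88 local -0.0441 0.0005 tipz 0.0743 F [ 0.88 -0.65  1.3 ] w 0.0 zhead 114.71
units [0.02 1.27 0.05]
```

View pics/wrist6.png

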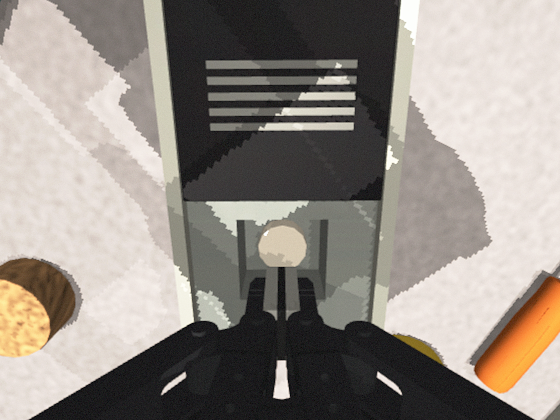

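The key and the fingers line up in the wrist view, with the key at (282,246). Next I go down into the well.

{"fn": "send_rows", "kwargs": {"plan": [[1,[0,0.3,0.04],0],[1,[0,0.3,0],0],[1,[0,0.3,0],0],[1,[0,0.3,0],0],[1,[0,0,0],0],[1,[0,0,0],0]]}}

```text
time: 8.43
position: [0.5664, -0.2655, 0.1182]
tool_rot: [[0.908, -0.001, -0.418], [0.418, 0.0, 0.908], [-0.001, -1.0, 0.001]]
contact_force: [0.3, 0.5, 1.1]
grip_width: -0.002
```

```bash
python3 -c "
from h import *
go(-.0427,0,.0325)"
```

```text
t 8.43 local -0.0428 0.0003 tipz 0.0452 F [0.25 0.47 1.06] w -0.002 zhead 114.73
units [0.01 0.51 0.  ]
```

{"fn": "send_rows", "kwargs": {"plan": [[1,[0,0.15,0],0],[1,[0,0.15,0],0],[1,[0,0.1,0],0],[1,[0,0.1,0],0],[1,[0,0,0],0],[1,[0,0,0],0],[1,[0,0,0],0],[1,[0,0,0],0]]}}

```text
time: 9.1
position: [0.5667, -0.2657, 0.1068]
tool_rot: [[0.908, 0.0, -0.418], [0.418, -0.0, 0.908], [0.0, -1.0, -0.0]]
contact_force: [1.1, -0.2, 5.2]
grip_width: -0.002
```

```bash
python3 -c "
from h import *
loc()"
```

```text
t 9.1 local -0.0431 0.0001 tipz 0.0338 F [ 1.07 -0.15  5.2 ] w -0.002 zhead 114.73
```

{"fn": "send_rows", "kwargs": {"plan": [[1,[0,0.05,0],0],[1,[0,0,0],0],[1,[0,0,0],0],[1,[0,0,0],0],[1,[0,0,0],0]]}}

```text
time: 9.52
position: [0.5668, -0.2657, 0.1056]
tool_rot: [[0.908, 0.001, -0.418], [0.418, -0.0, 0.908], [0.0, -1.0, -0.001]]
contact_force: [0.6, 0.3, 7.7]
grip_width: 0.0
```

{"fn": "send_rows", "kwargs": {"plan": [[1,[0,0.05,0],0],[1,[0,0,0],0],[1,[0,0,0],0],[1,[0,0,0],0],[1,[0,0,0],0]]}}

```text
time: 9.93
position: [0.5669, -0.2657, 0.1054]
tool_rot: [[0.908, 0.001, -0.418], [0.418, -0.0, 0.908], [0.001, -1.0, -0.001]]
contact_force: [-4.8, 2.4, 18.2]
grip_width: 0.003
```

The key has bottomed: the tip is at 32.5 mm and the force climbed to 18 N. Now I retract and go over to the +x end.

{"fn": "send_rows", "kwargs": {"plan": [[1,[0,-0.2,0],0],[1,[0,-0.5,0],0],[1,[0,-0.6,0],0],[1,[0,-0.6,0],0],[1,[0,-0.6,0],0],[1,[0,-0.2,0],0],[1,[0,0,0],0]]}}

```text
time: 10.52
position: [0.5671, -0.2659, 0.1737]
tool_rot: [[0.908, 0.003, -0.418], [0.418, -0.001, 0.908], [0.002, -1.0, -0.002]]
contact_force: [-0.2, -0.3, -0.1]
grip_width: -0.001
```

```bash
python3 - <<'E'
from h import *
go(.112,0,.095)
f=viewer.grab_frame("wrist");cv2.imwrite("pics/wrist7.png",f["frame"][:,:,::-1])
E
```

```text
t 10.52 local -0.0434 -0.0001 tipz 0.1007 F [-0.24 -0.34 -0.12] w -0.001 zhead 114.73
units [-0.    0.21  6.22]
```

View pics/wrist7.png

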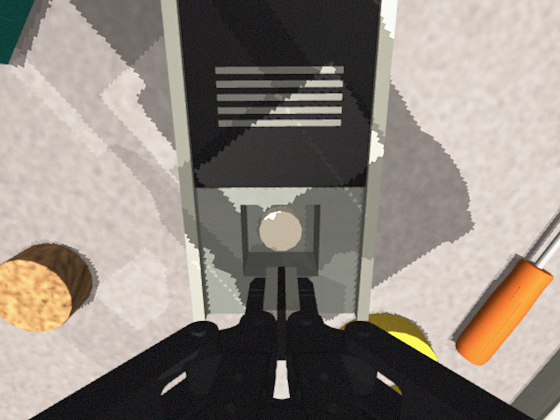

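{"fn": "send_rows", "kwargs": {"plan": [[1,[0,0,0.8],0],[1,[0,0,0.8],0],[1,[0,0,0.8],0],[1,[0,0,0.8],0],[1,[0,0,0.8],0],[1,[0,0,0.8],0],[1,[0,0,0.8],0],[1,[0,0,0.7],0],[1,[0,0,0],0],[1,[0,0,0],0]]}}

```text
time: 11.4
position: [0.5004, -0.122, 0.1708]
tool_rot: [[0.908, -0.001, -0.419], [0.419, 0.0, 0.908], [-0.001, -1.0, 0.0]]
contact_force: [0.7, 0.0, 0.6]
grip_width: -0.001
```

```bash
python3 - <<'E'
from h import *
go(.112,0,.061)
x0,y0=215,130
f=viewer.grab_frame("side")
a=f["frame"][y0:y0+110,x0:x0+120,::-1]; cv2.imwrite(f"pics/side8.png",cv2.resize(a,None,fx=5,fy=5,interpolation=cv2.INTER_CUBIC))
E
```

```text
t 11.4 local 0.1152 0.0004 tipz 0.0978 F [0.71 0.04 0.62] w -0.001 zhead 114.79
units [ 0.01  1.47 -0.13]
```

View pics/side8.png

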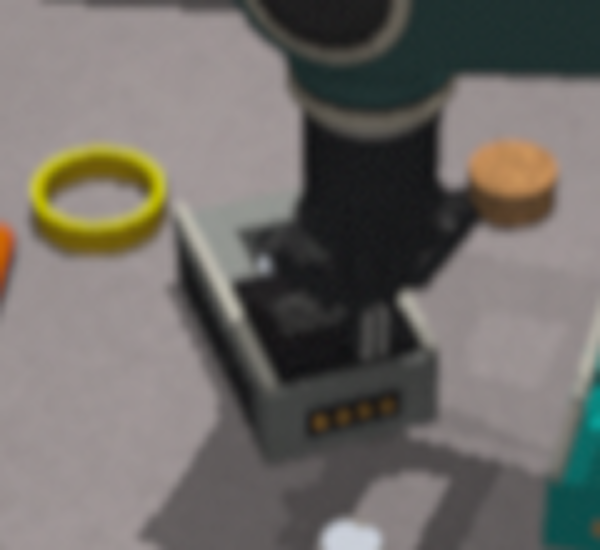

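{"fn": "send_rows", "kwargs": {"plan": [[1,[0,0.4,0],0],[1,[0,0.4,0],0],[1,[0,0.4,0],0],[1,[0,0.27,0],0],[1,[0,0,0],0],[1,[0,0,-0.3],0],[1,[0,0,-0.3],0],[1,[0,0,-0.3],0],[1,[0,0,-0.3],0],[1,[0,0,0],0]]}}

```text
time: 12.28
position: [0.5139, -0.1512, 0.135]
tool_rot: [[0.909, 0.0, -0.418], [0.418, -0.0, 0.909], [0.0, -1.0, -0.001]]
contact_force: [0.0, 0.4, -0.2]
grip_width: 0.001
```

```bash
python3 - <<'E'
from h import *
go(.02,0,.061)
x0,y0=215,130
f=viewer.grab_frame("side")
a=f["frame"][y0:y0+110,x0:x0+120,::-1]; cv2.imwrite(f"pics/side9.png",cv2.resize(a,None,fx=5,fy=5,interpolation=cv2.INTER_CUBIC))
E
```

```text
t 12.28 local 0.083 0.0002 tipz 0.062 F [ 0.03  0.37 -0.2 ] w 0.001 zhead 114.68
units [ 0.01  0.04 -2.52]
```

View pics/side9.png

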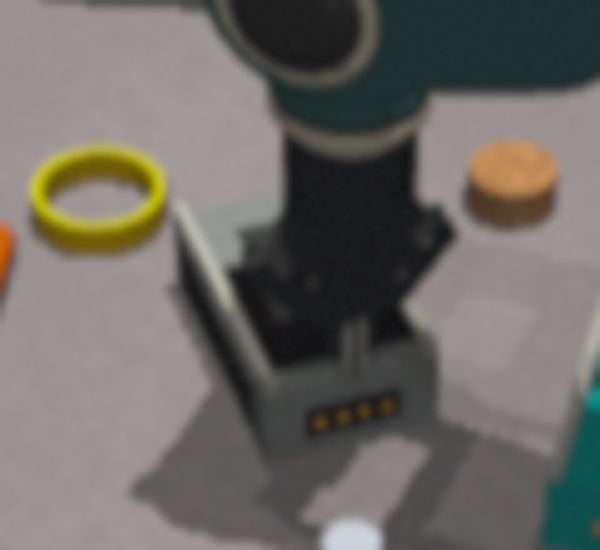

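The unit hasn't moved and the shutter is on its way back, so I carry on closing.

{"fn": "send_rows", "kwargs": {"plan": [[1,[0,0,-0.3],0],[1,[0,0,-0.3],0],[1,[0,0,-0.3],0],[1,[0,0,-0.3],0],[1,[0,0,-0.3],0],[1,[0,0,-0.3],0],[1,[0,0,-0.3],0],[1,[0,0,-0.2],0],[1,[0,0,0],0],[1,[0,0,0],0]]}}

```text
time: 13.17
position: [0.5373, -0.2023, 0.1345]
tool_rot: [[0.908, -0.0, -0.418], [0.418, -0.0, 0.908], [-0.0, -1.0, -0.0]]
contact_force: [0.1, -0.5, 0.2]
grip_width: -0.002
```

```bash
python3 - <<'E'
from h import *
go(.016,0,.061)
x0,y0=215,130
f=viewer.grab_frame("side")
a=f["frame"][y0:y0+110,x0:x0+120,::-1]; cv2.imwrite(f"pics/side10.png",cv2.resize(a,None,fx=5,fy=5,interpolation=cv2.INTER_CUBIC))
E
```

```text
t 13.17 local 0.0268 0.0004 tipz 0.0615 F [ 0.07 -0.51  0.23] w -0.002 zhead 114.7
units [ 0.01  0.02 -0.43]
```

View pics/side10.png

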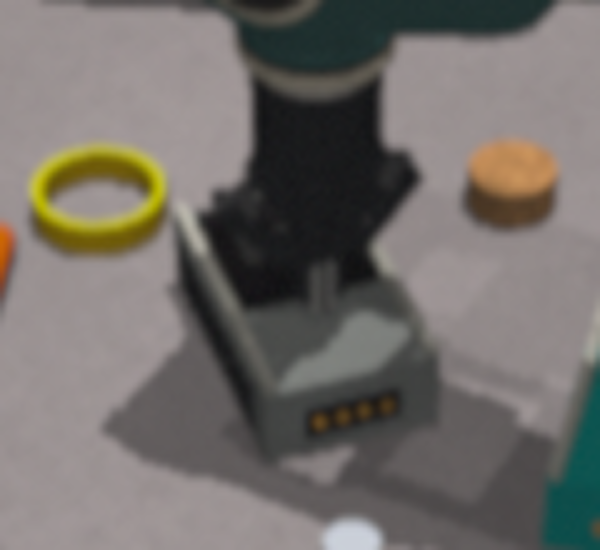

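{"fn": "send_rows", "kwargs": {"plan": [[1,[0,0,-0.15],0],[1,[0,0,-0.15],0],[1,[0,0,-0.1],0],[1,[0,0,-0.05],0],[1,[0,0,0],0],[1,[0,0,0],0],[1,[0,0,0],0],[1,[0,0,0],0]]}}

```text
time: 13.88
position: [0.542, -0.2123, 0.1347]
tool_rot: [[0.908, 0.0, -0.418], [0.418, -0.0, 0.908], [0.0, -1.0, -0.0]]
contact_force: [-0.3, -1.1, -0.2]
grip_width: 0.0
```

```bash
python3 -c "
from h import *
go(.0145,0,.061)"
```

```text
t 13.88 local 0.0158 0.0002 tipz 0.0617 F [-0.29 -1.06 -0.19] w 0.0 zhead 114.72
units [ 0.01  0.03 -0.05]
```

{"fn": "send_rows", "kwargs": {"plan": [[1,[0,0,-0.05],0],[1,[0,0,-0.03],0],[1,[0,0,0],0],[1,[0,0,0],0],[1,[0,0,0],0]]}}

```text
time: 14.3
position: [0.5428, -0.214, 0.1347]
tool_rot: [[0.908, -0.0, -0.418], [0.418, 0.0, 0.908], [-0.0, -1.0, 0.0]]
contact_force: [-1.3, 2.5, 0.8]
grip_width: 0.004
```

{"fn": "send_rows", "kwargs": {"plan": [[1,[0,0,0.3],0],[1,[0,-0.3,0.6],0],[1,[0,-0.8,0.6],0],[1,[0,-1,0.6],0],[1,[0,-1,0],0],[1,[0,-1,0],0],[1,[0,0,0],0],[1,[0,0,0],0]]}}

```text
time: 14.97
position: [0.5211, -0.1662, 0.2386]
tool_rot: [[0.908, 0.003, -0.418], [0.418, -0.001, 0.908], [0.002, -1.0, -0.002]]
contact_force: [0.6, -0.3, -0.4]
grip_width: -0.0
```

```bash
python3 - <<'E'
from h import *
go(-.115,0,.16)
x0,y0=215,130
f=viewer.grab_frame("side")
a=f["frame"][y0:y0+110,x0:x0+120,::-1]; cv2.imwrite(f"pics/side11.png",cv2.resize(a,None,fx=5,fy=5,interpolation=cv2.INTER_CUBIC))
E
```

```text
t 14.97 local 0.0664 0.0 tipz 0.1656 F [ 0.58 -0.3  -0.43] w -0.0 zhead 114.73
units [-0.    0.24 -7.25]
```

View pics/side11.png

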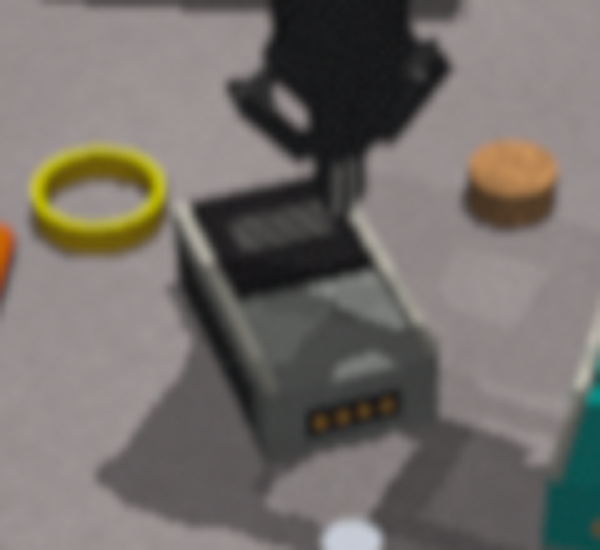

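{"fn": "send_rows", "kwargs": {"plan": [[1,[0,0,-0.8],0],[1,[0,0,-0.8],0],[1,[0,0,-0.8],0],[1,[0,0,-0.8],0],[1,[0,0,-0.8],0],[1,[0,0,-0.8],0],[1,[0,0,-0.8],0],[1,[0,0,-0.8],0],[1,[0,0,-0.8],0],[1,[0,0,0],0]]}}

```text
time: 15.85
position: [0.5964, -0.3322, 0.2347]
tool_rot: [[0.909, -0.002, -0.417], [0.417, 0.001, 0.909], [-0.002, -1.0, 0.002]]
contact_force: [-0.1, -0.2, -0.1]
grip_width: -0.001
```

{"fn": "send_rows", "kwargs": {"plan": [[1,[0,0,0],0],[1,[0,0,0],0],[1,[0,0,0],0]]}}

```text
time: 16.1
position: [0.5959, -0.3291, 0.2366]
tool_rot: [[0.908, -0.001, -0.419], [0.419, 0.001, 0.908], [-0.0, -1.0, 0.001]]
contact_force: [0.2, 0.5, -0.2]
grip_width: -0.002
```

```bash
python3 - <<'E'
from h import *
loc()
f=viewer.grab_frame("wrist");cv2.imwrite("pics/wrist12.png",f["frame"][:,:,::-1])
t=viewer.grab_frame("top");cv2.imwrite("pics/top12.png",t["frame"][:,:,::-1])
E
```

```text
t 16.1 local -0.1129 0.0001 tipz 0.1636 F [ 0.24  0.55 -0.19] w -0.002 zhead 114.75
```

View pics/wrist12.png

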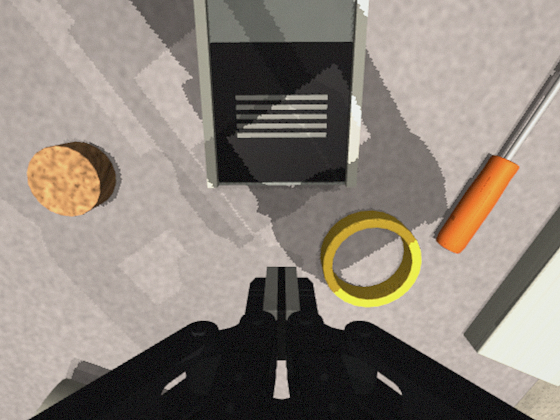

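View pics/top12.png

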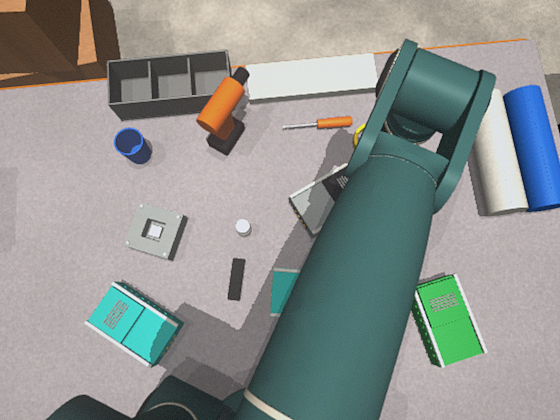

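```bash
python3 - <<'E'
from h import *
f=viewer.grab_frame("wrist")
L=lambda uv,z:((ray(f,uv,z)-C)@np.c_[U,V]).round(4)
print("shutter far",L((281,42),.068),"near",L((281,183),.068),"rails",L((212,187),.063),L((351,187),.063))
E
python3 -c "
import cv2;a=cv2.imread('pics/wrist12.png')[20:220,190:380];cv2.imwrite('pics/w12c.png',cv2.resize(a,None,fx=3,fy=3))"
```

```text
shutter far [0.0014 0.0005] near [-0.0892  0.0005] rails [-0.0935  0.0508] [-0.0934 -0.0506]
```

View pics/w12c.png

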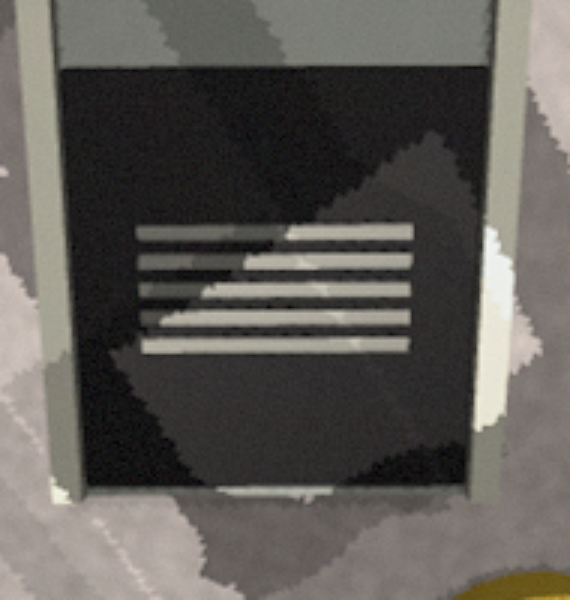

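The shutter has travelled back about 82 mm, its full stroke, so it is shut against the stop. The arm is clear.

```bash
python3 -c "
from cell import manip
print(manip.job_done())"
```

```text
the job is handed in; nothing more can be done
None
```

I carried out all three steps with the fingers shut: pushed the shutter open, pressed the reset key and pushed the shutter shut again. The arm then moved clear, and I handed the job in at about 16 s. `job_done` gave no verdict, so the figures below are my own readings.

- **Shutter open:** it stood about 4 mm short of the rail ends, which is roughly 81 mm of its 82 mm travel.
- **Reset key:** the fingertips went to 32.5 mm above the bench, about the full 6 mm. The force rose to 18 N there, so it had bottomed. After I withdrew, it looked up again in the wrist view, but I did not measure its height.
- **Shutter shut:** its near face moved back about 82 mm, the full stroke. Contact force rose to about 2.8 N at the end, which suggests it reached the stop.
- **Unit and other objects:** camera estimates of the unit differed by up to 3 mm between views, which I put down mostly to calibration. In the last top view the dimmer and the bystanders in sight looked unmoved. The arm hid the cork and most of the tape there, but both looked in place in the last wrist and side views.

No checks failed.

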